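Flip a well plate over against the sloping fence

TASK

The white well plate lies wells-down on the bench in front of the sloping aluminium fence. Turn it over with pushes alone: push it against the fence until its front edge rides up the slope and it leans there on its other long edge, then push the top that stands above the fence back towards the robot's side, so that the plate falls over and lies flat on the bench, blue wells up, in front of the fence. Do not pick the plate up off the bench, and leave the bottle, the jar and the tip box where they are.

Things in the scene. Friction and masses are not known exactly. Their poses are not given: they have to be found in the camera images.
- well_plate: White plastic well plate, a rigid slab 85 (its x) by 127 (its y) by 10 mm (its z), about 60 g. Origin at the slab's centre. It starts flat on the bench, plain white side (+z) up, the 48 dark blue wells (-z) down, its +x long edge towards the fence and within 10 degrees of parallel to it. Friction on the bench about 0.6. When done its z axis points down.
- edge_far (a point): Middle of the plate's +x long edge, half-way through its thickness (42.5 mm from the centre): the edge that rides up the fence.
- edge_near (a point): Middle of the plate's -x long edge, half-way through its thickness: the edge that is pushed, and on which the plate then stands.
- fence: Aluminium fence fixed to the bench, 200 mm long (its y). Origin on the bench, middle of the foot line of its face. Its x points level away from the robot's side. The smooth slippery face (friction 0.2) rises towards +x, first at 40 degrees to 12 mm high, then at 64 degrees to an edge 42 mm high at x = 29 mm. The fence ends at x = 50 mm; behind the face are only a 6 mm base plate and ribs under 25 mm high.
- amber_bottle: Bystander: amber glass bottle with a blue cap, 48 mm across, 85 mm high, loose. Origin at the centre of its underside.
- vial_jar: Bystander: small clear jar with a white cap, 38 mm across, 55 mm high, loose. Origin at the centre of its underside.
- tip_box: Bystander: blue box with a grey lid, 50 x 70 mm, 44 mm high, loose. Origin at the centre of its underside.
- fence_edge (a point): Middle of the fence's upper edge, 42 mm above the bench. A plate pushed in until its near edge is at the foot of the face leans on this edge at about 55 degrees, even when let go; its top is then about 70 mm above the bench, so that the part above this edge can be pushed back from the far side.
Not all that is in view belongs to the job. There is more than one size of the well_plate; the one meant has the size given above.

How it is judged:
On the way:
1. the plate stands on its near long edge, leaning on the fence by more than 45 degrees (angle between well_plate's own z axis and vertical between 0.8 and 1.6 rad and height (world z) of edge_near below 0.02 m and height (world z) of edge_far above 0.05 m and contact force between well_plate and fence above 0.02 N), for 0.2 s.
At the end, for the whole second after the job is handed in: The plate lies flat on the bench with its wells up (turned over to within 6 degrees), at rest, its centre 30 to 200 mm in front of the fence's foot line and within 100 mm of the fence's middle sideways; the bottle, jar and tip box are within 20 mm of where they stood (angle between well_plate's own z axis and vertical above 3.04 rad and height (world z) of well_plate below 0.012 m and x of well_plate in the frame of fence between -0.2 and -0.03 m and y of well_plate in the frame of fence between -0.1 and 0.1 m and linear speed of well_plate below 0.02 m/s and distance of each of amber_bottle, vial_jar, tip_box from where it was at the start of the episode below 0.02 m); the robot touches nothing.
It fails at once if the plate is lifted: both its long edges are more than 30 mm above the bench (height (world z) of each of edge_near, edge_far above 0.03 m).
It fails at once if the bottle, the jar or the tip box is moved by more than 20 mm or tipped over (distance of any of amber_bottle, vial_jar, tip_box from where it was at the start of the episode above 0.02 m or angle between any of amber_bottle, vial_jar, tip_box's own z axis and vertical above 0.5 rad).
It also fails if it takes over 48 s, if anything falls off the work surface, if the arm or the gripper's body presses on something with over 40 N, if the wrist force passes 120 N, or if a joint passes its speed limit or range.

ROBOT

A 7-joint arm with a two-finger parallel gripper is mounted at the origin on the work surface. World frame = base frame: x ahead of the robot, y to its left, z up, the work surface at z = 0. Lengths are in m, angles in rad, forces in N, time in s.
With the tool pointing down it reaches from about 0.4 to 0.875 m from the base axis. Payload 19.3 kg.
Tool frame: the origin (TCP) lies on the centre line of the jaws, within the pads' length; the fingertips stand 14 mm ahead of it and the grasp point (between the pads) lies 5 mm behind it; y points along the fingers, x is the direction in which the jaws open and shut, and the axes are right-handed (so a half turn about y gives the same grasp; the last joint's range is limited). The gripper opens to 85 mm and grips with 20 to 120 N. Pads are 22 mm wide; open, the fingers measure 114 mm over their backs; the gripper's body (76 mm by 85 mm) begins 54 mm behind the grasp point. The pads swing forward as they close: fully open they stand 13 mm farther back than shut.
Start: joints at [1.176, 0.521, -0.036, 1.599, 0.021, 1.021, -0.113], TCP at [0.199, -0.592, 0.245] pointing down, gripper open.
Joint ranges: [-2.91, 2.91], [-0.3, 2.13], [-1.5, 1.42], [0.17, 2.43], [-1.26, 4.41], [0.16, 1.93], [-2.52, 2.52]. Speed limits (rad/s): [1.89, 1.89, 2.39, 2.39, 3.01, 3.01, 3.01].

INTERFACE

Orientations are given as [roll, pitch, yaw] about the fixed x, y, z axes, in that order (R = Rz(yaw) Ry(pitch) Rx(roll)).
In Python, from workcell import monitor, grab_frame, workorder gives the robot as it stands.
- The arm moves only by the tool drive_tool, never from a script. Its argument "steps" is one flat list of numbers, 5 for each row, row after row: the finger opening in mm, from 0 to 85.4, then the shift along the world's x, y, z in mm, then the turn about the world's z in degrees. In form: [fingers, tx, ty, tz, twist, fingers, tx, ty, tz, twist, ...]. A call has exactly 5 rows; each row shifts and turns the commanded pose from where the row before left it; what a row does not reach is not made up. A row lasts 1/12 s, in which the tool goes at most 41.7 mm and 7.16 degrees, less where a joint would pass 70% of its speed; a pose out of reach is approached as far as the arm can. A call is refused whole if a number of a shift passes 41.7 or a number of a turn 7.16, either way. A call with a gripper value outside its range is refused whole. The fingers move at their own pace and stop on an object; "grip_force" is the grip in N (left out, the last holds). Time passes only in rows, so rows that do not move let the fingers close, or fill a call up. It gives the time, the measured TCP pose, the force and the opening at its end, in the units of the state.
- monitor.observe(): the state, without advancing time (a new reading comes with each control period).
- grab_frame(name): name is "scene" or "top" or "wrist"; returns a dict with "frame" (400x640x3 uint8, red, green, blue), "vertical_fov" (degrees; the focal length in pixels is half the picture's height over the tangent of half this angle, whatever the lens; pixels are square), "cx", "cy" (the principal point, pixels), "k1" (the pictures are not rectified: a ray, as slopes to the right and down, at radius r is drawn at 1 + k1 r^2 times it, then the intrinsics apply), "xyz" and "orientation" of the camera in the world. Camera axes: x right, y down, z forward; pixel columns grow to the right and rows downward; lengths in m; the calibration is good to about 2 mm. A picture is of the moment at which its call begins. There is no depth.
- workorder.job_done(): hands the job in, once; it reports no verdict.
The state is a dict: "clock": time; "qpos": joint angles; "qd": joint speeds; "joint_efforts": joint torques, N m; "position": TCP position; "tool_rot": TCP orientation; "force": force on the tool from outside, world axes, zero at the start; "moment": the same for the moment, N m; "grip_width": finger opening in m.
Only numpy, scipy, OpenCV 4.12 (cv2) and the standard library are available. Lean on these libraries where they do the work, as an engineer would, in place of code of your own. Each camera call takes 0.05 s, during which the arm holds its last target. There are 200 camera calls.

## Working session

There is one attempt and no reset: what is moved stays moved. The work goes in short steps, Python scripts to look and compute and a tool call to move; the robot and the scene stay as the last step left them, time stands still between calls to the robot, and variables do not carry over. Pictures are saved under pics/ and viewed, about 8 in all and at most 12, crops included, and the job is handed in when it is done.

Besides the shell and the picture viewer there is one more tool, called after "Emit:" in YAML: its name, and indented under it one key for each argument. drive_tool: Moves the arm, as the interface text tells. Its arguments: {"type":"object","properties":{"steps":{"type":"array"},"grip_force":{"type":"number"}},"required":["steps"]}

```bash
mkdir -p pics; ls
cat > h.py <<'E'
import numpy as np, cv2
from scipy.spatial.transform import Rotation as R
from workcell import monitor, grab_frame, workorder
def get(n):
    g=grab_frame(n); o=np.array(g["orientation"],float)
    g["R"]=o if o.shape==(3,3) else R.from_euler('xyz',o).as_matrix() if o.size==3 else R.from_quat(o).as_matrix()
    f=200/np.tan(np.radians(g["vertical_fov"])/2)
    g["K"]=np.array([[f,0,g["cx"]],[0,f,g["cy"]],[0,0,1]]); g["D"]=np.array([g["k1"],0,0,0,0.])
    return g
def cast(g,px,z):
    p=cv2.undistortPoints(np.array(px,float).reshape(-1,1,2),g["K"],g["D"]).reshape(-1,2)
    d=np.c_[p,np.ones(len(p))]@g["R"].T; c=np.array(g["xyz"])
    return c+d*((z-c[2])/d[:,2])[:,None]
def proj(g,P):
    Rt=g["R"].T; t=-Rt@np.array(g["xyz"])
    return cv2.projectPoints(np.array(P,float).reshape(-1,1,3),cv2.Rodrigues(Rt)[0],t,g["K"],g["D"])[0].reshape(-1,2)
def save(g,n): cv2.imwrite("pics/"+n,cv2.cvtColor(g["frame"],cv2.COLOR_RGB2BGR))
E
python3 - <<'E'
from h import *
ims=[]
for n in("scene","top"):
    g=get(n); print(n,g["xyz"],g["orientation"],g["vertical_fov"],g["k1"],g["cx"],g["cy"]); save(g,n+"0.png")
print(monitor.observe())
E
```

```text
pics
scene [ 1.01771417 -0.60589933  0.59729667] [-2.1853384  -0.00995213  0.55013982] 49.27665040877288 -0.05313861468512922 311.8405910878607 199.44640169824143
top [0.55851211 0.0179272  1.1130618 ] [-3.08934485 -0.0053371  -1.54990721] 46.2868030569355 0.02101030766719715 313.22521619343604 191.8265729472526
{'clock': 0.1, 'qpos': array([ 1.17576287,  0.52196898, -0.03633432,  1.59994334,  0.0212201 ,
        1.02109209, -0.11278185]), 'qd': array([-0.00019589, -0.00123513, -0.00121991, -0.00104136, -0.00168414,
        0.00019847, -0.00116469]), 'joint_efforts': array([ 4.43472178e-03, -9.28490210e+01,  1.98425286e+00, -3.70532084e+01,
        1.81543396e-02,  5.44995884e-03,  1.00054147e-04]), 'position': array([ 0.1993465 , -0.59205655,  0.24477687]), 'tool_rot': array([-1.57088128e+00,  1.02263396e-03, -1.24593940e+00]), 'force': array([-0.06551934, -0.18687074,  0.10065446]), 'moment': array([0.01265582, 0.01486126, 0.02324333]), 'grip_width': 0.08530047843567087}
```

View pics/top0.png

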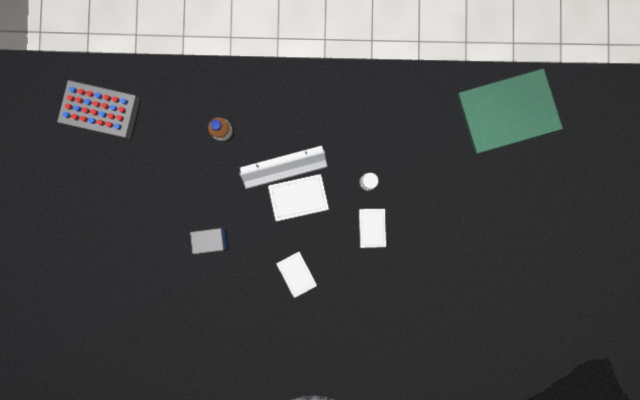

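View pics/scene0.png

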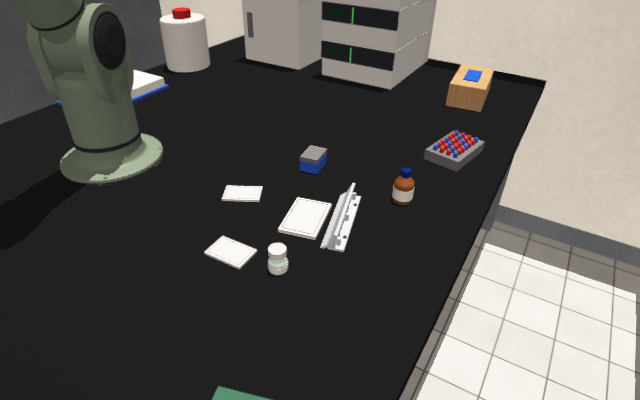

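Candidates for the plate are the white slabs at top-view pixels (298,198), (372,228) and (296,275). The first is the largest and lies in front of the fence. Next I'll measure all three, plus the fence and the bystanders.

Run:
```python
from h import *
g=get("top"); s=get("scene")
f=cv2.cvtColor(g["frame"],cv2.COLOR_RGB2GRAY)
for th in (90,200):
  m=(f>th).astype(np.uint8)
  m[:66]=0
  for c in cv2.findContours(m,0,2)[0]:
    if cv2.contourArea(c)<100: continue
    r=cv2.minAreaRect(c); b=cv2.boxPoints(r)
    P=cast(g,b,0.01)
    print(th,np.round(r[0]),"ctr",np.round(cast(g,[r[0]],0.01)[0],3),"sides",np.round(np.linalg.norm(P-np.roll(P,-1,0),axis=1),3)); print(np.round(b).tolist(),np.round(P[:,:2],3).tolist())
im=cv2.resize(g["frame"][110:310,180:400],None,fx=3.5,fy=3,interpolation=cv2.INTER_CUBIC)
a=cv2.resize(g["frame"][135:235,220:390],None,fx=4.6,fy=4.6,interpolation=cv2.INTER_CUBIC)[:,:780]
cv2.imwrite("pics/c1.png",a[...,::-1])
```

```text
90 [296. 274.] ctr [0.423 0.049 0.01 ] sides [0.064 0.093 0.064 0.092]
[[275.0, 263.0], [299.0, 250.0], [318.0, 285.0], [293.0, 298.0]] [[0.448, 0.1], [0.479, 0.043], [0.398, -0.002], [0.367, 0.055]]
90 [206. 241.] ctr [0.496 0.261 0.01 ] sides [0.073 0.052 0.073 0.052]
[[189.0, 232.0], [221.0, 228.0], [223.0, 250.0], [192.0, 254.0]] [[0.517, 0.301], [0.528, 0.229], [0.476, 0.22], [0.465, 0.293]]
90 [372. 228.] ctr [ 0.535 -0.128  0.01 ] sides [0.064 0.091 0.063 0.091]
[[359.0, 208.0], [386.0, 208.0], [386.0, 247.0], [359.0, 247.0]] [[0.58, -0.095], [0.582, -0.159], [0.49, -0.16], [0.489, -0.097]]
90 [298. 197.] ctr [0.603 0.049 0.01 ] sides [0.131 0.089 0.131 0.089]
[[267.0, 185.0], [321.0, 173.0], [329.0, 209.0], [275.0, 221.0]] [[0.631, 0.123], [0.662, -0.004], [0.576, -0.025], [0.545, 0.102]]
90 [369. 181.] ctr [ 0.645 -0.117  0.01 ] sides [0.045 0.042 0.045 0.042]
[[356.0, 185.0], [365.0, 168.0], [381.0, 176.0], [372.0, 193.0]] [[0.634, -0.088], [0.674, -0.108], [0.656, -0.146], [0.616, -0.127]]
90 [283. 167.] ctr [0.674 0.087 0.01 ] sides [0.208 0.055 0.208 0.055]
[[237.0, 167.
[... 1240 characters left out ...]
09.0], [276.0, 220.0]] [[0.629, 0.12], [0.66, -0.003], [0.577, -0.023], [0.547, 0.1]]
200 [370. 180.] ctr [ 0.647 -0.12   0.01 ] sides [0.033 0.033 0.033 0.033]
[[363.0, 173.0], [377.0, 173.0], [377.0, 187.0], [363.0, 187.0]] [[0.663, -0.104], [0.664, -0.137], [0.631, -0.137], [0.63, -0.104]]
200 [285. 174.] ctr [0.658 0.081 0.01 ] sides [0.195 0.013 0.195 0.013]
[[244.0, 182.0], [324.0, 160.0], [325.0, 166.0], [246.0, 187.0]] [[0.637, 0.176], [0.692, -0.011], [0.679, -0.014], [0.624, 0.172]]
200 [281. 160.] ctr [0.69  0.091 0.01 ] sides [0.2   0.017 0.2   0.017]
[[239.0, 167.0], [321.0, 145.0], [323.0, 152.0], [241.0, 174.0]] [[0.67, 0.189], [0.727, -0.003], [0.711, -0.008], [0.654, 0.184]]
```

View pics/c1.png

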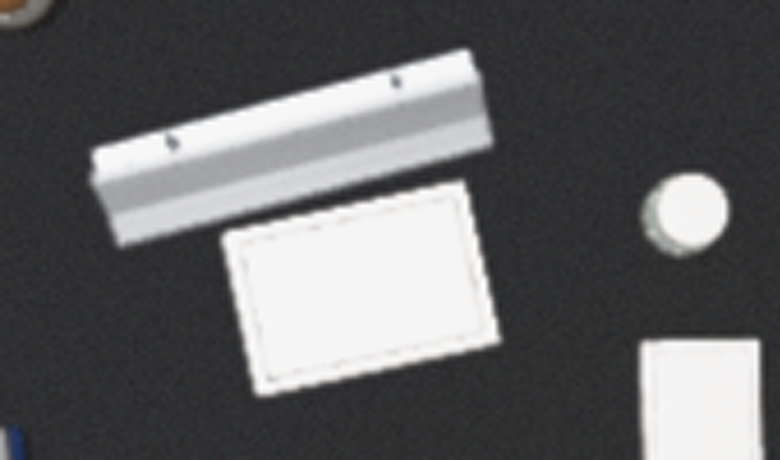

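The plate is the slab at (298,198), measured at 127 x 85 mm; the other two measure 88 x 59 mm. The fence foot line runs from about (246,188) to (327,166). I'll set off while I refine these.

Emit:
drive_tool:
  steps: [85,25,33,0,-1,85,25,33,0,-1,85,25,33,0,-0.5,85,25,33,0,0,85,25,33,0,0]

```text
clock: 0.62
position: [0.3251, -0.4256, 0.2453]
tool_rot: [-1.571, -0.0, -1.29]
force: [0.6, -0.8, 0.3]
grip_width: 0.0849
```

Emit:
drive_tool:
  steps: [85,25,33,0,0,85,25,33,0,0,85,25,33,0,0,85,25,33,0,0,85,25,33,0,0]

```text
clock: 1.03
position: [0.4502, -0.2605, 0.2454]
tool_rot: [-1.571, -0.0, -1.29]
force: [1.4, -0.3, -0.1]
grip_width: 0.0849
```

Run:
```python
from h import *
g=get("top"); s=get("scene")
# fence foot line
A=cast(g,[[246.1,188.3],[327.2,166.5]],0); print("foot",A.round(4),"mid",A.mean(0).round(4),"len",np.linalg.norm(A[0]-A[1]))
d=A[0]-A[1]; print("fence yaw deg",np.degrees(np.arctan2(-d[0],d[1])))
def corners(g,roi,th=150):
    x0,y0,x1,y1=roi; m=np.zeros((400,640),np.uint8)
    m[y0:y1,x0:x1]=(g["frame"][y0:y1,x0:x1].min(2)>th)
    c=max(cv2.findContours(m,0,1)[0],key=cv2.contourArea)
    q=cv2.approxPolyDP(c,8,True).reshape(-1,2); return q
a=corners(g,(262,170,335,225)); b=corners(s,(270,190,335,245))
print(a.tolist(),b.tolist())
def tri(pg,ps):
    P=[]
    for G in(g,s):
        Rt=G["R"].T;P.append(np.c_[Rt,-Rt@np.array(G["xyz"])])
    u=[cv2.undistortPoints(np.array([p],float).reshape(-1,1,2),G["K"],G["D"]).reshape(2,1) for G,p in((g,pg),(s,ps))]
    X=cv2.triangulatePoints(P[0],P[1],u[0],u[1]).ravel();return X[:3]/X[3]
pa=cast(g,a,.01)
for p,X in zip(a,pa):
    w=proj(s,[X])[0]; j=np.argmin(np.linalg.norm(b-w,axis=1)); print(p,b[j],tri(p,b[j]).round(4),X.round(4))
```

```text
foot [[ 0.6219  0.1731  0.    ]
 [ 0.6781 -0.0189  0.    ]] mid [0.65   0.0771 0.    ] len 0.2000962220981137
fence yaw deg 16.329841084758684
[[320, 174], [268, 186], [276, 220], [328, 208]] [[297, 197], [278, 229], [315, 236], [331, 204]]
[320 174] [315 236] [ 0.6601 -0.0013  0.0078] [ 0.6589 -0.0019  0.01  ]
[268 186] [331 204] [0.6293 0.1215 0.0037] [0.6278 0.1203 0.01  ]
[276 220] [297 197] [0.549  0.1003 0.0062] [0.5481 0.0994 0.01  ]
[328 208] [278 229] [ 0.5799 -0.0218  0.0061] [ 0.5789 -0.0224  0.01  ]
```

Emit:
drive_tool:
  steps: [85,8,29,0,0,85,8,29,0,0,85,8,29,0,0,85,8,29,0,0,85,8,29,0,0]

```text
clock: 1.55
position: [0.4895, -0.116, 0.2453]
tool_rot: [-1.571, -0.0, -1.29]
force: [1.5, -0.4, -0.2]
grip_width: 0.0852
```

Emit:
drive_tool:
  steps: [85,8,29,-20,0,85,8,29,-20,0,85,8,28,-25,0,85,8,28,-30,0,85,8,28,-30,0]

```text
clock: 1.97
position: [0.5297, 0.0258, 0.1195]
tool_rot: [-1.57, -0.0, -1.29]
force: [1.0, -0.6, -0.9]
grip_width: 0.0848
```

Emit:
drive_tool:
  steps: [85,0,0,-30,0,85,0,0,-25,0,85,0,0,-15,0,85,0,0,-10,0,85,0,0,0,0]

```text
clock: 2.38
position: [0.5285, 0.0244, 0.0388]
tool_rot: [-1.573, 0.0, -1.29]
force: [0.0, 0.5, -0.5]
grip_width: 0.0852
```

Run:
```python
from h import *
s=get("scene"); a=cv2.resize(s["frame"][90:270,190:390],None,fx=3.3,fy=3.3,interpolation=cv2.INTER_CUBIC)
cv2.imwrite("pics/c2.png",a[...,::-1]); o=monitor.observe(); print(o["position"],o["force"])
```

```text
[0.5290869  0.02441569 0.04013122] [-0.48916324 -0.93205517  0.15749501]
```

View pics/c2.png

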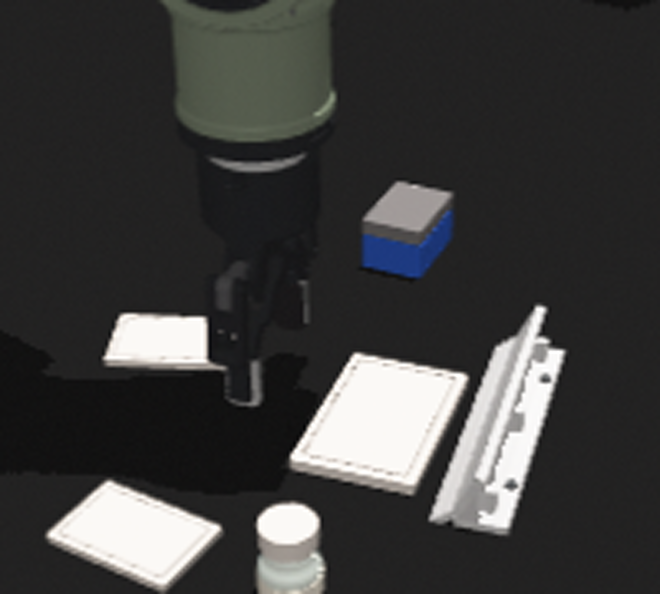

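The open gripper is now behind the plate, with the near fingertip at crop (243,403). I'll work out the fingertip height at this opening.

Run:
```python
from h import *
s=get("scene")
for z in(0.02,.026,.032,.039): 
  for d in (.043,.05,.057): print(z,d,proj(s,[[.529+.281*d,.0244-.96*d,z]]).round(1))
```

```text
0.02 0.043 [[263.9 216.8]]
0.02 0.05 [[262.8 218.7]]
0.02 0.057 [[261.6 220.6]]
0.026 0.043 [[263.7 214.6]]
0.026 0.05 [[262.6 216.5]]
0.026 0.057 [[261.5 218.4]]
0.032 0.043 [[263.6 212.4]]
0.032 0.05 [[262.5 214.3]]
0.032 0.057 [[261.3 216.2]]
0.039 0.043 [[263.4 209.8]]
0.039 0.05 [[262.3 211.6]]
0.039 0.057 [[261.1 213.5]]
```

Emit:
drive_tool:
  steps: [85,0,0,-8,0,85,0,0,-6,0,85,0,0,-5,0,85,0,0,-3,0,85,0,0,0,0]

```text
clock: 2.9
position: [0.5291, 0.0245, 0.0179]
tool_rot: [-1.572, 0.0, -1.29]
force: [-0.2, 1.0, -0.9]
grip_width: 0.0853
```

Emit:
drive_tool:
  steps: [85,0,0,-4,0,85,0,0,-3,0,85,0,0,-2,0,85,0,0,0,0,85,0,0,0,0]

```text
clock: 3.32
position: [0.5293, 0.0245, 0.0094]
tool_rot: [-1.571, 0.0, -1.29]
force: [-0.6, 0.5, -0.5]
grip_width: 0.085
```

Emit:
drive_tool:
  steps: [85,0,0,-1,0,85,0,0,-1,0,85,0,0,-1,0,85,0,0,0,0,85,0,0,0,0]

```text
clock: 3.73
position: [0.5293, 0.0245, 0.0064]
tool_rot: [-1.571, 0.0, -1.29]
force: [0.4, -1.0, -0.3]
grip_width: 0.0851
```

Emit:
drive_tool:
  steps: [85,0,0,-1,0,85,0,0,-1,0,85,0,0,0,0,85,0,0,0,0,85,0,0,0,0]

```text
clock: 4.15
position: [0.5294, 0.0245, 0.0045]
tool_rot: [-1.571, 0.0, -1.29]
force: [-0.4, 0.3, 0.2]
grip_width: 0.085
```

Emit:
drive_tool:
  steps: [85,0,0,-1,0,85,0,0,0,0,85,0,0,0,0,85,0,0,0,0,85,0,0,0,0]

```text
clock: 4.57
position: [0.5294, 0.0245, 0.0035]
tool_rot: [-1.571, 0.0, -1.29]
force: [0.1, -0.8, 0.7]
grip_width: 0.0852
```

Emit:
drive_tool:
  steps: [85,9.6,2.8,0,0,85,9.6,2.8,0,0,85,7.7,2.2,0,0,85,7.7,2.2,0,0,85,7.7,2.2,0,0]

```text
clock: 4.98
position: [0.572, 0.0368, 0.0034]
tool_rot: [-1.571, 0.0, -1.29]
force: [-0.8, 0.8, 0.0]
grip_width: 0.085
```

Emit:
drive_tool:
  steps: [85,6.7,2,0,0,85,6.7,2,0,0,85,6.7,2,0,0,85,6.7,2,0,0,85,6.7,2,0,0]

```text
clock: 5.4
position: [0.6059, 0.0469, 0.0035]
tool_rot: [-1.571, 0.0, -1.29]
force: [-0.7, -0.6, -0.6]
grip_width: 0.085
```

```bash
cat > look.py <<'E'
import sys
from h import *
s=get("scene"); g=get("top")
a=cv2.resize(s["frame"][120:270,230:390],None,fx=3.3,fy=3.3,interpolation=cv2.INTER_CUBIC)
b=cv2.resize(g["frame"][135:255,250:340],None,fx=3,fy=3.3,interpolation=cv2.INTER_CUBIC)
b=cv2.resize(b,(270,a.shape[0]))
cv2.imwrite(sys.argv[1],np.hstack([a,b])[...,::-1]); o=monitor.observe()
p=o["position"]-np.array([.65,.077,0]); c,sn=.96,.281
print(o["clock"],o["position"],"fence",(p[0]*c+p[1]*sn).round(4),(-p[0]*sn+p[1]*c).round(4),o["force"])
E
python3 look.py pics/d1.png
```

```text
5.5 [0.6063081  0.04719137 0.00354601] fence -0.0503 -0.0163 [-0.32359286 -0.8777352  -0.03098041]
```

View pics/d1.png

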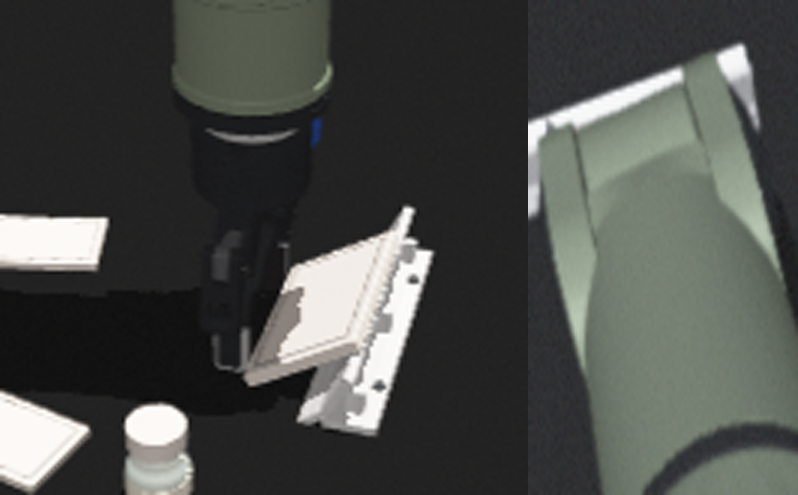

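The plate is riding up squarely: its near edge is against the fingers at (245,375) and its far edge has reached the fence's upper edge at (405,215). I'll keep pushing.

Emit:
drive_tool:
  steps: [85,4.8,1.4,0,0,85,4.8,1.4,0,0,85,4.8,1.4,0,0,85,4.8,1.4,0,0,85,4.8,1.4,0,0]

```text
clock: 5.92
position: [0.6297, 0.0538, 0.0035]
tool_rot: [-1.571, 0.0, -1.29]
force: [-0.6, -0.4, -0.1]
grip_width: 0.0848
```

Emit:
drive_tool:
  steps: [85,1.9,0.6,0,0,85,1.9,0.6,0,0,85,1,0.3,0,0,85,0,0,0,0,85,0,0,0,0]

```text
clock: 6.33
position: [0.6339, 0.0552, 0.0035]
tool_rot: [-1.571, 0.0, -1.29]
force: [-0.7, 1.2, -0.2]
grip_width: 0.0852
```

```bash
python3 look.py pics/d2.png
```

```text
6.4333 [0.63390731 0.05515496 0.0035529 ] fence -0.0216 -0.0164 [0.07779722 0.46983058 1.07969274]
```

View pics/d2.png

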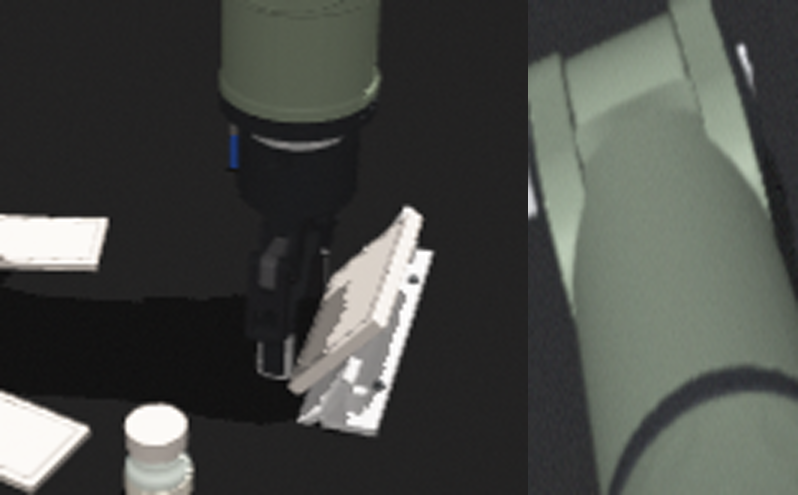

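The plate is leaning, with its right-end corners at crop (291,390) and (380,322). I'll intersect those rays with the end plane to get the lean angle.

Run:
```python
from h import *
s=get("scene"); O=np.array([.65,.077,0]); M=np.array([[.96,.281,0],[-.281,.96,0],[0,0,1]])
for q in [(290,382),(297,392),(372,318),(383,325)]:
  p=(230+q[0]/3.3,120+q[1]/3.3); X=cast(s,[p],0.)[0]; c=np.array(s["xyz"])
  a=M@(c-O); b=M@(X-O); t=(-.077-a[1])/(b[1]-a[1]); print(q,((a+t*(b-a))*1000).round(1))
```

```text
(290, 382) [ -5.1 -77.    9.5]
(297, 392) [ -0.3 -77.    2.3]
(372, 318) [ 44.8 -77.   71. ]
(383, 325) [ 51.8 -77.   67.2]
```

The lean is about 55°: the near edge is at the foot (x≈0, z≈2 mm) and the top at z≈70 mm. Now I'll retract, rise, and pass over to the far side.

Emit:
drive_tool:
  steps: [85,-4.8,-1.4,0,0,85,-9.6,-2.8,0,0,85,-4.8,-1.4,10,0,85,0,0,30,0,85,0,0,35,0]

```text
clock: 6.9
position: [0.6131, 0.0493, 0.0785]
tool_rot: [-1.574, 0.001, -1.29]
force: [0.2, -0.1, 0.7]
grip_width: 0.0849
```

Emit:
drive_tool:
  steps: [85,0,0,35,0,85,0,0,30,0,85,0,0,0,0,85,24,7,0,0,85,24,7,0,0]

```text
clock: 7.32
position: [0.6632, 0.0632, 0.1456]
tool_rot: [-1.569, -0.001, -1.29]
force: [-0.1, -0.2, -0.1]
grip_width: 0.0847
```

Emit:
drive_tool:
  steps: [85,24,7,0,0,85,24,7,0,0,85,19.2,5.6,0,0,85,0,0,0,0,85,0,0,0,0]

```text
clock: 7.73
position: [0.7299, 0.0835, 0.1435]
tool_rot: [-1.571, 0.0, -1.289]
force: [-0.6, 0.7, -0.3]
grip_width: 0.0852
```

```bash
python3 look.py pics/d3.png
```

```text
7.8333 [0.72929158 0.08282329 0.14377753] fence 0.0778 -0.0167 [ 0.61850376 -0.27147747  0.6565888 ]
```

View pics/d3.png

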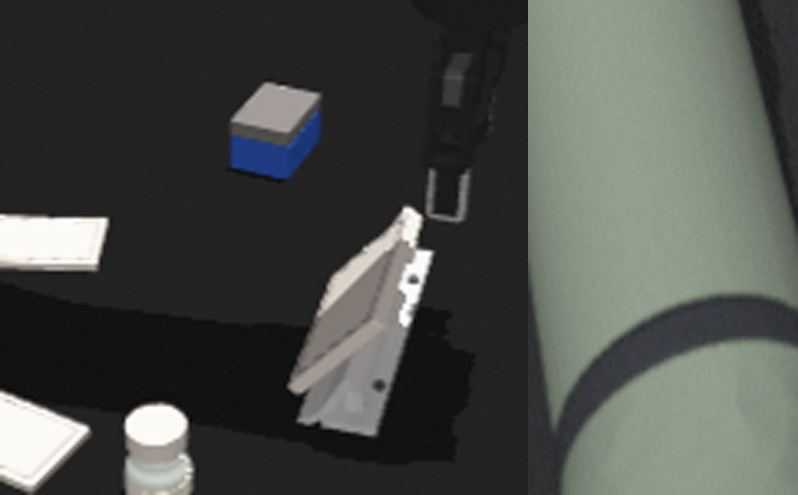

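The plate leans by itself, with the fingers hanging behind it at crop (447,215). I'll lower them to about 50 mm tip height, then push back.

Emit:
drive_tool:
  steps: [85,0,0,-30,0,85,0,0,-30,0,85,0,0,-20,0,85,0,0,-10,0,85,0,0,0,0]

```text
clock: 8.25
position: [0.7285, 0.0827, 0.0517]
tool_rot: [-1.574, 0.0, -1.29]
force: [-0.7, -0.6, 0.1]
grip_width: 0.0852
```

Emit:
drive_tool:
  steps: [85,-5.8,-1.7,0,0,85,-5.8,-1.7,0,0,85,-4.8,-1.4,0,0,85,-4.8,-1.4,0,0,85,-4.8,-1.4,0,0]

```text
clock: 8.67
position: [0.7038, 0.0754, 0.0545]
tool_rot: [-1.57, -0.0, -1.29]
force: [0.6, 0.3, 0.4]
grip_width: 0.085
```

```bash
python3 look.py pics/d4.png
```

```text
8.7667 [0.703474   0.07523377 0.0541012 ] fence 0.0508 -0.0167 [0.01713363 0.70795892 0.07203888]
```

View pics/d4.png

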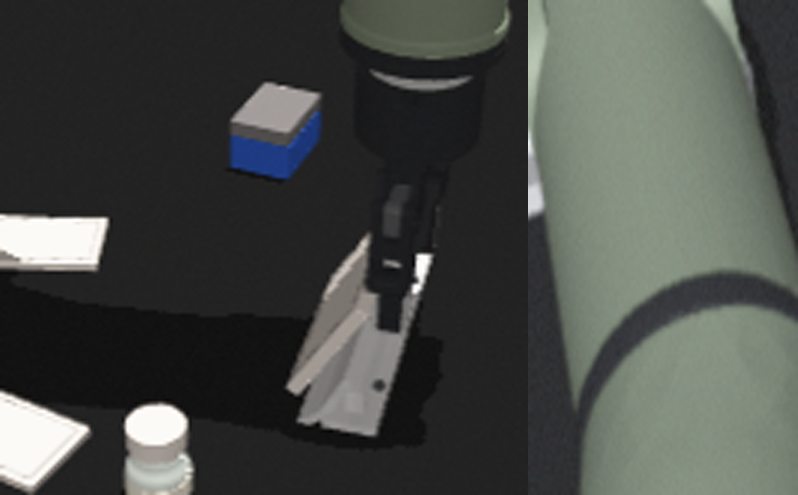

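Emit:
drive_tool:
  steps: [85,-4.8,-1.4,0,0,85,-4.8,-1.4,0,0,85,-4.8,-1.4,0,0,85,-4.8,-1.4,0,0,85,-4.8,-1.4,0,0]

```text
clock: 9.18
position: [0.6794, 0.0684, 0.0535]
tool_rot: [-1.571, 0.0, -1.29]
force: [0.1, -0.2, -0.1]
grip_width: 0.0851
```

Emit:
drive_tool:
  steps: [85,-4.8,-1.4,0,0,85,-4.8,-1.4,0,0,85,-4.8,-1.4,0,0,85,-4.8,-1.4,0,0,85,-4.8,-1.4,0,0]

```text
clock: 9.6
position: [0.6555, 0.0615, 0.0535]
tool_rot: [-1.571, 0.0, -1.29]
force: [-0.4, -0.5, -0.0]
grip_width: 0.0847
```

```bash
python3 look.py pics/d5.png
```

```text
9.7 [0.65529762 0.06125533 0.05354   ] fence 0.0007 -0.0166 [-0.05120416 -0.16753404 -0.39446627]
```

View pics/d5.png

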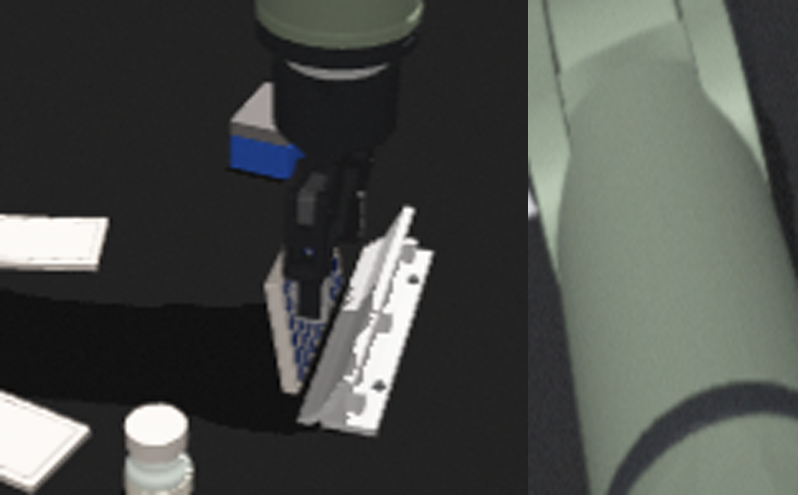

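The plate is now just past upright, with its wells visible at crop (310,330). A little more push should tip it over.

Emit:
drive_tool:
  steps: [85,-4.8,-1.4,0,0,85,-4.8,-1.4,0,0,85,-4.8,-1.4,0,0,85,-4.8,-1.4,0,0,85,0,0,0,0]

```text
clock: 10.12
position: [0.6358, 0.0556, 0.0535]
tool_rot: [-1.571, -0.0, -1.29]
force: [0.1, 0.5, -0.5]
grip_width: 0.0847
```

Emit:
drive_tool:
  steps: [85,0,0,20,0,85,0,0,35,0,85,0,0,35,0,85,24,7,20,0,85,24,7,0,0]

```text
clock: 10.53
position: [0.6872, 0.07, 0.1695]
tool_rot: [-1.564, -0.001, -1.29]
force: [0.1, 0.4, -0.3]
grip_width: 0.0848
```

Emit:
drive_tool:
  steps: [85,0,-40,0,0,85,0,-40,0,0,85,0,-40,0,0,85,0,-40,0,0,85,0,-40,0,0]

```text
clock: 10.95
position: [0.6845, -0.1319, 0.1636]
tool_rot: [-1.571, -0.0, -1.289]
force: [-0.1, 0.9, -0.0]
grip_width: 0.0849
```

Emit:
drive_tool:
  steps: [85,0,-40,0,0,85,0,-40,0,0,85,0,0,0,0,85,0,0,0,0,85,0,0,0,0]

```text
clock: 11.37
position: [0.6847, -0.2095, 0.1633]
tool_rot: [-1.571, 0.001, -1.29]
force: [1.2, 0.3, -1.2]
grip_width: 0.0852
```

```bash
python3 look.py pics/d6.png
python3 - <<'E'
from h import *
g=get("top"); m=np.zeros((400,640),np.uint8); f=g["frame"]; m[150:262,240:340]=(f[150:262,240:340].max(2)>100)
for c in cv2.findContours(m,0,2)[0]:
  if cv2.contourArea(c)>300:
    r=cv2.minAreaRect(c); P=cast(g,cv2.boxPoints(r),.01); X=P.mean(0)-[.65,.077,.0]
    print(r,X.round(3),"fence",(X[:2]@[[.96,-.281],[.281,.96]]).round(3),np.linalg.norm(P-np.roll(P,-1,0),axis=1).round(3))
E
```

```text
11.4667 [ 0.68505172 -0.2084161   0.16350296] fence -0.0466 -0.2838 [-0.50374943 -0.44218046  0.60912793]
((297.6328125, 199.49790954589844), (37.48991394042969, 55.33305358886719), 75.0685806274414) [-0.052 -0.027  0.01 ] fence [-0.058 -0.012] [0.131 0.089 0.13  0.088]
((282.9766845703125, 166.64041137695312), (22.80331802368164, 87.34989929199219), 74.98163604736328) [0.025 0.009 0.01 ] fence [0.026 0.002] [0.207 0.054 0.206 0.054]
```

View pics/d6.png

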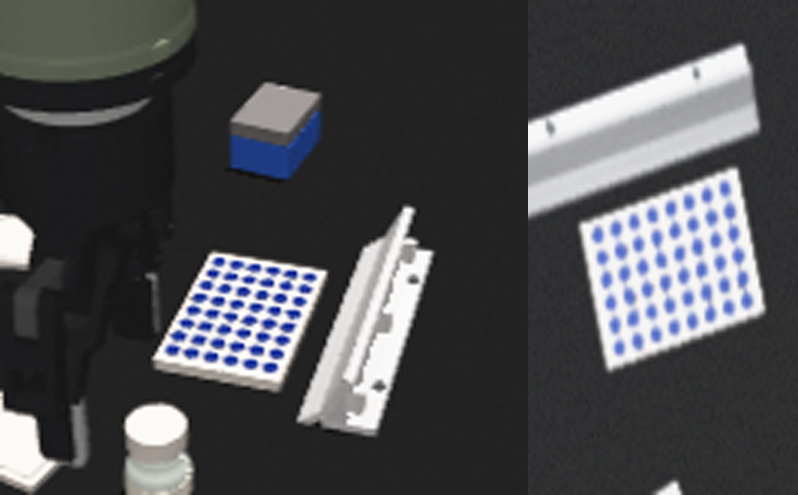

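The plate lies flat with its wells up, at fence x ≈ -58 mm, y ≈ -12 mm. The jar and tip box haven't moved, and the arm is clear at TCP z = 0.16 m.

```bash
python3 -c "
from workcell import workorder; print(workorder.job_done())"
```

```text
the job is handed in; nothing more can be done
None
```

The plate is turned over and the job is handed in at about 11.5 s of the 48 s allowed.

- **What I did:** I pushed the near edge with both open fingers until the plate leaned on the fence. It stayed there by itself after I let go. I then passed over to the far side and pushed the part above the fence back, and the plate tipped over towards the robot.
- **On the way:** the lean measured about 55°, with the near edge at the fence foot and the top about 70 mm above the bench. The plate was never gripped or lifted.
- **At the end:** the last pictures show the plate flat on the bench, all blue wells up. Its centre is about 58 mm in front of the foot line and 12 mm off the fence's middle, both inside the limits. The arm was clear and touching nothing.
- **Bystanders:** the jar and tip box appear unmoved in the last picture. I did not look at the bottle again, but the planned path stayed several centimetres from it.
- **Disagreement:** the two-view check put the plate's top corners at 4–8 mm instead of 10 mm. That is within what the camera calibration and pixel size allow, and it did not affect the pushes.

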